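Seat a scale bearing and hold the balanced beam over it

ROBOT

A 6-joint arm with a two-finger parallel gripper is mounted at the origin on the work surface. World frame = base frame: x ahead of the robot, y to its left, z up, the work surface at z = 0. Lengths are in m, angles in rad, forces in N, time in s.
With the tool pointing down it reaches from about 0.35 to 0.85 m from the base axis. Payload 8.1 kg.
Tool frame: the origin (TCP) lies at the very end of the fingers, on their centre line; the grasp point (between the pads) lies 19 mm behind it; z points along the fingers, y is the direction in which the jaws open and shut (so a half turn about z gives the same grasp; the last joint's range is limited). The gripper opens to 93 mm and grips with 3 to 60 N. Pads are 15 mm wide; open, the fingers measure 128 mm over their backs; the gripper's body (75 mm by 188 mm) begins 65 mm behind the grasp point.
Start: joints at [-1.319, 0.13, 1.488, -0, 1.523, -0.085], TCP at [0.198, -0.566, 0.219] pointing down, gripper open.
Joint ranges: [-2.96, 2.96], [-0.89, 2.26], [0.02, 2.5], [-1.34, 4.48], [0, 2.73], [-2.66, 2.66]. Speed limits (rad/s): [2.39, 2.39, 2.79, 3.14, 3.14, 3.14].

INTERFACE

Orientations are given as a rotation vector (axis times angle).
In Python, from plant import * gives the robot as it stands.
- The arm moves only by the tool apply_moves, never from a script. Its argument "commands" is one flat list of numbers, 7 for each row, row after row: the shift along the world's x, y, z in cm, then the turn, a rotation vector about the world's x, y, z in rad, then the finger opening in cm, from 0 to 9.3. A call has 1 to 8 rows; each row shifts and turns the pose as measured when the row begins; what a row does not reach is not made up. A row lasts 1/8 s, in which the tool goes at most 62.5 mm and 10.7 degrees, less where a joint would pass 70% of its speed; a pose out of reach is approached as far as the arm can. A call with a gripper value outside its range is refused whole. The fingers move at their own pace and stop on an object; "squeeze" is the grip in N (left out, the last holds). Time passes only in rows, so rows that do not move let the fingers close. It gives the time, the measured TCP pose, the force and the opening at its end, in the units of the state.
- read_state(): the state, without advancing time (a new reading comes with each control period).
- read_camera(name): name is "scene" or "top" or "wrist"; returns (picture, depth): 400x640x3 uint8, blue, green, red; 400x640 float32, m along the optical axis (not along the pixel's ray), 0 where there is no reading.
- camera_model(name): a dict with "intrinsics" (3x3 intrinsics, pixels), "R" (3x3) and "t" (3): a world point X has camera coordinates R X + t. Camera axes: x right, y down, z forward; pixel columns grow to the right and rows downward; lengths in m; the calibration is good to about 2 mm. The wrist camera is an equidistant fisheye: a pixel r from the principal point sees the ray r / f radians off the axis. A picture is of the moment at which its call begins: read the wrist's pose just before it. camera_model takes no time and is no camera call; for the wrist camera it gives the pose at the moment of the call.
- close_job(): hands the job in, once; it reports no verdict.
Trained networks look in the newest picture that a camera, given by its name, has taken for a name from the list of things; names that differ only in an ending like _2 or _b are one class to them, and where a whole thing is asked for, a point or a joint stands for the part that bears it (a point fixed in the world has none). Each returns a list of dicts, best first, with "conf" (0 to 1); they miss things now and then, are a little off and sometimes report something else, mostly with a low value. They report only what shows in the picture. A call takes as long as a camera call. They do not tell look-alikes from the thing itself.
- find_in(query, camera): "point" ([x, y, z] in m, in the coordinates of the camera as it stood for that picture, good to about 4 mm: the middle of the surface that is visible of it).
- cut_out(query, camera): "mask" (400x640 bool, what is visible of it).
- spot_point(query, camera): "point" ([x, y, z] in m, in the coordinates of the camera as it stood for that picture, good to about 4 mm: a listed point, or the origin of a listed thing).
The state is a dict: "t": time; "q": joint angles; "dq": joint speeds; "joint_torque": joint torques, N m; "tool_pos": TCP position; "orientation": TCP orientation; "force": force on the tool from outside, world axes, zero at the start; "wrist_torque": the same for the moment, N m; "opening": finger opening in m.
Only numpy, scipy, OpenCV 4.12 (cv2) and the standard library are available. Lean on these libraries where they do the work, as an engineer would, in place of code of your own. Each camera call takes 0.05 s, during which the arm holds its last target. There are 200 camera calls.

TASK

Set the loose brass bearing block squarely on the narrow top of the scale stand's pillar, right way up with its groove running across the stand's long base, and let go of it. Then lift the scale beam off its wooden rack by its balance point and bring it over the stand, lined up with the long base (either way round), without letting it touch the bearing or the stand or tip far over. Finish while still holding it there: still and level, its keel straight over the groove and 2 to 5 cm above it, with the other things on the counter left alone.

Things in the scene. Friction and masses are not known exactly. Their poses are not given: they have to be found in the camera images.
- stand_top (a point): Centre of the flat top of the stand's pillar, 85 mm above the counter. The fixed stand: grey base plate 140 mm (x) by 90 (y), 12 thick, on the counter; low foot 54 x 46 mm, up to 26 mm high; bare steel pillar 30 mm (x) by 24 (y) up to 85 mm. x runs along the long side of the base, z up.
- bearing_mid (a point): Centre of the loose brass bearing block, 15 mm above its flat underside; stands upright on the counter at the start. 40 mm (x) by 30 (y) by 30 high (z), about 0.16 kg. A square groove 16 mm wide and 12 deep runs across its top along y, between two cheeks; its floor is 3 mm above this point. The flat y faces, 30 mm apart, are good to grip.
- balance (a point): Balance point of the loose scale beam (0.36 kg), on its bar's centre line. Aluminium bar 12 mm wide (y), 16 high (z), along x from -70 to +226 mm; at -70 a heavy dark round bob, 31 mm in diameter, 36 wide; at +226 an end plate 10 x 22 x 22 mm. It lies 70 mm from the bob's centre, above the keel. At the start the bar rests level in the rack, its middle 44 mm above the counter; lift it straight up.
- keel (a point): Lowest edge of the beam's keel: a small dark V-shaped edge 12 mm long (across the beam, y) under the bar, 15 mm below the balance point. Same axes as the beam.
- rack: Fixed wooden rack that holds the beam at the start. Origin on the counter under (within 4 mm) the resting beam's balance point; x along the beam. Base board 70 x 12 mm, from x = -80 to +170 mm; notched uprights 14 mm thick, 44 wide, at x = -45 and +145; notch floors 36 mm and tops 46 mm above the counter, notches 16 mm wide.
- jar: Bystander: white jar with wooden cap, 56 mm in diameter, 85 mm high; origin under its centre.
- weight_a: Bystander: knobbed steel weight, 32 mm in diameter, 45 mm high; origin under its centre.
- weight_b: Bystander: smaller knobbed steel weight, 26 mm in diameter, 36 mm high; origin under its centre.
- spoon: Bystander: spoon lying flat, along its x.
- mortar: Bystander: white mortar bowl, 96 mm in diameter, 65 mm high; origin under its centre.
- pestle: Bystander: white pestle 134 mm long lying on its side; origin at its thick end, z along it.
- vial: Bystander: amber bottle, 40 mm in diameter, 65 mm high; origin under its centre.
There are look-alikes about, which are no part of the job. What is meant by the part that bears bearing_mid is not pink, and is the smaller of those in its own colour.

How it is judged:
On the way, in this order (a step that is already met when the one before it is completed fails the run):
1. the bearing sits on the pillar, square and upright, released (horizontal distance between bearing_mid and stand_top below 0.009 m and z of bearing_mid in the frame of stand_top between 0.012 and 0.018 m and angle between bearing_mid's own z axis and vertical below 0.1 rad and angle between the y axis of bearing_mid and the y axis of stand_top, either way round below 0.2 rad and contact force between the fingers and bearing below 0.05 N), for 0.3 s.
2. the beam is lifted clear of the rack, held at its balance point and level (x of the grasp point in the frame of balance between -0.022 and 0.022 m and contact force between the fingers and beam above 2 N and height (world z) of balance above 0.075 m and contact force between beam and rack below 0.05 N and angle between balance's own z axis and vertical below 0.15 rad), for 0.2 s.
At the end, for the whole second after the job is handed in: Bearing upright on the pillar (within 9 mm, square within 11 deg), released. Beam held still within 22 mm of its balance point, touching nothing else, level within 5 deg, along the base within 10 deg, keel within 15 mm of pillar and bearing centres, 12 to 72 mm above the groove floor (all of step 1 and x of the grasp point in the frame of balance between -0.022 and 0.022 m and contact force between the fingers and beam above 2 N and horizontal distance between keel and stand_top below 0.015 m and horizontal distance between keel and bearing_mid below 0.015 m and z of keel in the frame of bearing_mid between 0.015 and 0.075 m and angle between balance's own z axis and vertical below 0.09 rad and angle between the x axis of balance and the x axis of stand_top, either way round below 0.18 rad and linear speed of beam below 0.02 m/s and angular speed of beam below 0.1 rad/s and contact force between beam and bearing below 0.05 N and contact force between beam and stand below 0.05 N and contact force between beam and rack below 0.05 N); the arm keeps its last pose, push and grip.
It fails at once if the beam touches the bearing or the stand (contact force between beam and bearing above 0.3 N or contact force between beam and stand above 0.3 N).
It fails at once if the beam tips more than 25 degrees (angle between balance's own z axis and vertical above 0.44 rad).
It fails at once if a bystander is moved by more than 3 cm (distance of any of jar, weight_a, weight_b, spoon, mortar, pestle, vial from where it was at the start of the episode above 0.03 m).
It also fails if it takes over 61 s, if anything falls off the work surface, if the arm or the gripper's body presses on something with over 40 N, if the wrist force passes 120 N, or if a joint passes its speed limit or range.

## Working session

There is one attempt and no reset: what is moved stays moved. The work goes in short steps, Python scripts to look and compute and a tool call to move; the robot and the scene stay as the last step left them, time stands still between calls to the robot, and variables do not carry over. Pictures are saved under pics/ and viewed, about 8 in all and at most 12, crops included, and the job is handed in when it is done.

Besides the shell and the picture viewer there is one more tool, called in YAML: its name, and indented under it one key for each argument. apply_moves: Moves the arm, as the interface text tells. Its arguments: {"type":"object","properties":{"commands":{"type":"array"},"squeeze":{"type":"number"}},"required":["commands"]}

```bash
mkdir -p pics; ls
cat > h.py <<'E'
from plant import *
import numpy as np, cv2
from scipy.spatial.transform import Rotation as Ro
def cloud(n,d,m=None):
    m=m or camera_model(n);K=np.array(m["intrinsics"]);v,u=np.indices(d.shape)
    a=(u-K[0,2])/K[0,0];b=(v-K[1,2])/K[1,1]
    if n=="wrist":
        r=np.hypot(a,b);s=np.where(r>1e-6,np.tan(np.clip(r,0,1.5))/np.maximum(r,1e-6),1);a=a*s;b=b*s
    P=np.stack([a*d,b*d,d],-1)
    return (P-np.array(m["t"]))@np.array(m["R"])
def w(n,p,m=None):
    m=m or camera_model(n);return np.array(m["R"]).T@(np.array(p)-np.array(m["t"]))
E
python3 - <<'E'
from h import *
for n in("top","scene"):
    p,d=read_camera(n);cv2.imwrite(f"pics/{n}0.png",p);np.save(f"{n}0.npy",d)
    m=camera_model(n);print(n,"cam at",-np.array(m["R"]).T@m["t"])
for n in("top","scene"):
    for q in("bearing_mid","stand_top","balance","keel","rack","jar","mortar","weight_a","vial","spoon","pestle"):
        for r in spot_point(q,n)[:3]: print(n,q,round(r["conf"],2),w(n,r["point"]).round(3))
print(read_state())
E
```

```text
pics
top cam at [0.29058414 0.0986904  1.27739066]
scene cam at [ 1.37283826 -0.1548981   0.95651413]
top bearing_mid 0.68 [0.378 0.24  0.021]
top bearing_mid 0.68 [0.432 0.404 0.013]
top bearing_mid 0.63 [0.451 0.312 0.012]
top balance 0.58 [ 0.481 -0.272  0.045]
top keel 0.65 [ 0.476 -0.273  0.036]
top rack 0.81 [ 0.481 -0.26   0.005]
top rack 0.51 [0.719 0.342 0.002]
top jar 0.64 [0.759 0.162 0.003]
top mortar 0.92 [0.717 0.338 0.001]
top mortar 0.2 [0.552 0.076 0.09 ]
top weight_a 0.64 [0.35  0.139 0.005]
top weight_a 0.64 [0.451 0.312 0.012]
top weight_a 0.39 [ 0.363 -0.057 -0.006]
top vial 0.54 [ 0.35   0.465 -0.002]
top spoon 0.6 [ 0.765 -0.048  0.001]
top pestle 0.75 [0.454 0.312 0.011]
top pestle 0.63 [0.526 0.483 0.017]
scene bearing_mid 0.8 [0.454 0.308 0.015]
scene bearing_mid 0.6 [0.38  0.241 0.015]
scene bearing_mid 0.46 [0.437 0.399 0.008]
scene stand_top 0.9 [0.553 0.077 0.085]
scene stand_top 0.64 [ 0.772 -0.049  0.   ]
scene balance 0.78 [ 0.481 -0.269  0.043]
scene keel 0.46 [ 0.719  0.338 -0.003]
scene rack 0.84 [ 0.481 -0.272 -0.002]
scene jar 0.7 [0.759 0.168 0.
[... 319 characters left out ...]
 0.017]
scene pestle 0.4 [ 0.758  0.163 -0.   ]
{'t': 1.2, 'q': array([-1.31936772e+00,  1.30423532e-01,  1.48819999e+00,  1.35418102e-05,
        1.52297877e+00, -8.54096967e-02]), 'dq': array([ 0.00138313, -0.00178831, -0.000202  ,  0.00108847,  0.00256597,
       -0.00042574]), 'joint_torque': array([-7.79006659e-04, -5.59776235e+01, -4.92057216e+01,  7.70563027e-02,
        2.27058894e-02, -1.17584585e-05]), 'tool_pos': array([ 0.19832586, -0.56628556,  0.21862115]), 'orientation': array([-3.09713181e+00, -5.26603771e-01, -1.99183546e-05]), 'force': array([-0.53839832,  0.47378041,  0.42164746]), 'wrist_torque': array([0.08140247, 0.02201011, 0.00459559]), 'opening': 0.09274324806897075}
```

View pics/top0.png

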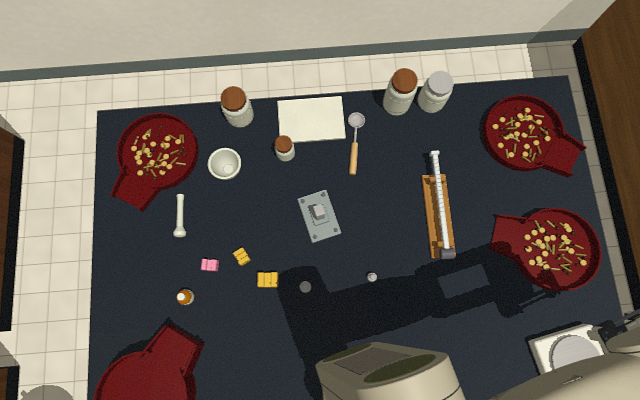

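View pics/scene0.png

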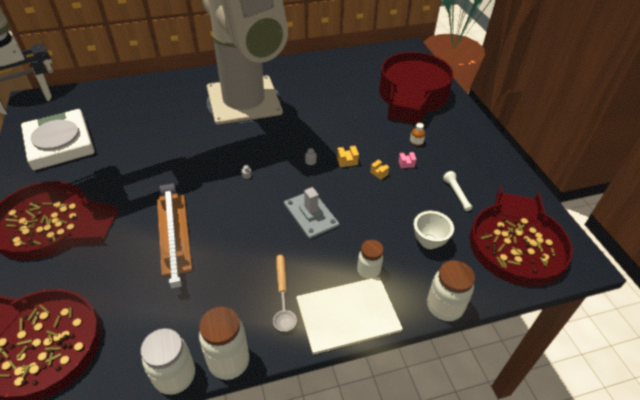

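The scene shows the two yellow blocks at top-picture pixels (241,256) and (267,280), and the smaller one, at (241,256), is the target. The pink block is at (209,265), the stand at (319,215) and the beam at (440,200), with its bob at (448,253). Next I'll get the yaws from the depth.

```bash
python3 - <<'E'
from h import *
for n in("top","scene"):
    d=np.load(n+"0.npy");im=cv2.imread(f"pics/{n}0.png");C=cloud(n,d);ok=d>0
    hsv=cv2.cvtColor(im,cv2.COLOR_BGR2HSV)
    def rect(name,c,r,z0,z1,extra=True):
        m=ok&(np.hypot(C[...,0]-c[0],C[...,1]-c[1])<r)&(C[...,2]>z0)&(C[...,2]<z1)&extra
        P=C[m]; 
        if len(P)<5: print(n,name,"few",len(P));return
        (cx,cy),(a,b),g=cv2.minAreaRect((P[:,:2]*1000).astype(np.float32))
        if a<b:a,b,g=b,a,g+90
        print(n,name,len(P),"c",round(cx),round(cy),"size",round(a),round(b),"longaxis yaw",round(g,1),"z",np.percentile(P[:,2],[5,50,95]).round(3))
    rect("base",(.553,.077),.1,.006,.018)
    rect("pillar",(.553,.077),.1,.078,.1)
    yel=(hsv[...,0]>18)&(hsv[...,0]<32)&(hsv[...,1]>120)
    rect("small",(.451,.312),.04,.004,.05,yel); rect("smalltop",(.451,.312),.04,.024,.05,yel)
    rect("big",(.378,.24),.04,.004,.05,yel)
    rect("beam",(.55,-.272),.25,.046,.058); 
    rect("rack",(.55,-.272),.25,.006,.018)
E
python3 - <<'E'
import cv2
im=cv2.imread('pics/top0.png')[180:310,180:350]
cv2.imwrite('pics/c.png',cv2.resize(im,None,fx=4.5,fy=4.5,interpolation=cv2.INTER_CUBIC))
E
```

```text
top base 1096 c 539 82 size 172 109 longaxis yaw 16.5 z [0.007 0.011 0.015]
top pillar 96 c 553 78 size 30 24 longaxis yaw 12.8 z [0.08  0.084 0.088]
top small 170 c 449 310 size 40 34 longaxis yaw 28.6 z [0.013 0.025 0.032]
top smalltop 95 c 450 309 size 40 29 longaxis yaw 27.6 z [0.025 0.028 0.033]
top big 285 c 378 240 size 60 39 longaxis yaw 86.0 z [0.019 0.035 0.041]
top beam 611 c 552 -271 size 316 44 longaxis yaw 178.5 z [0.047 0.051 0.056]
top rack 1979 c 557 -272 size 465 460 longaxis yaw 96.4 z [0.006 0.01  0.015]
scene base 965 c 557 78 size 143 91 longaxis yaw 14.3 z [0.008 0.011 0.015]
scene pillar 110 c 558 79 size 34 27 longaxis yaw 14.4 z [0.079 0.084 0.087]
scene small 162 c 455 309 size 41 37 longaxis yaw 26.4 z [0.007 0.021 0.031]
scene smalltop 70 c 455 309 size 39 32 longaxis yaw 24.0 z [0.026 0.029 0.032]
scene big 285 c 384 237 size 53 45 longaxis yaw 84.3 z [0.009 0.026 0.04 ]
scene beam 679 c 557 -272 size 315 43 longaxis yaw 178.5 z [0.047 0.051 0.056]
scene rack 2096 c 560 -377 size 335 281 longaxis yaw 178.8 z [0.007 0.01  0.015]
```

View pics/c.png

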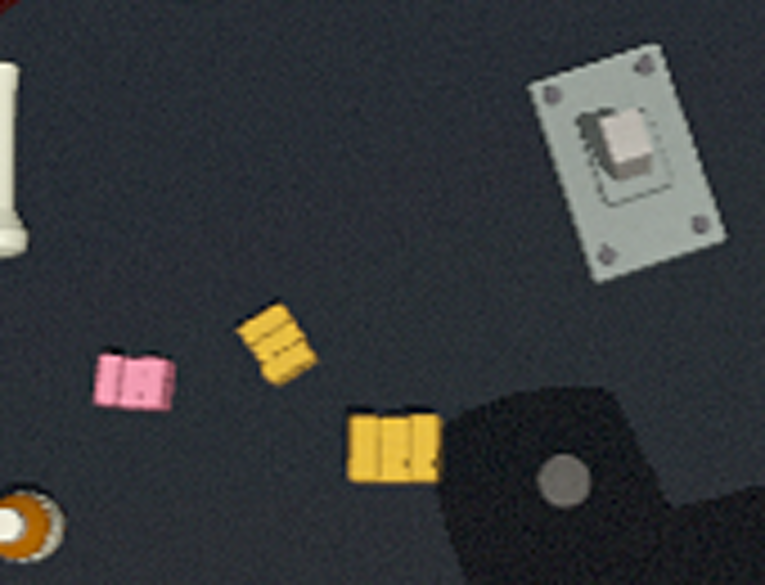

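The small yellow block's x axis is at about 27° (its groove is perpendicular to that), the stand's at about 14.3° and the beam's at about -1.5°. The two cameras differ by 5 mm in x, so a wrist look will settle it. First I'll move over the block.

apply_moves:
  commands: [3.4,5.2,0,0,0,0,5.5,3.4,5.2,0,0,0,0,5.5,3.4,5.2,0,0,0,0,5.5,3.4,5.2,0,0,0,0,5.5,3.4,5.2,0,0,0,0,5.5,3.4,5.2,0,0,0,0,5.5,0.5,5.6,0,0,0,0,5.5,0.5,5.6,0,0,0,0,5.5]

```text
t: 2.2
tool_pos: [0.413, -0.1363, 0.2185]
orientation: [3.097, 0.515, 0.004]
force: [1.3, 0.3, -0.1]
opening: 0.055
```

apply_moves:
  commands: [0.5,5.6,0,0,0,0.02,5.5,0.5,5.6,0,0,0,0.02,5.5,0.5,5.6,0,0,0,0.02,5.5,0.5,5.6,0,0,0,0.02,5.5,0.5,5.6,0,0,0,0.02,5.5,0.5,5.6,0,0,0,0.02,5.5,0.5,5.6,0,0,0,0.02,5.5,0,0,0,0,0,0,5.5]

```text
t: 3.2
tool_pos: [0.4472, 0.2726, 0.2207]
orientation: [3.05, 0.744, 0.016]
force: [-0.0, -0.6, -0.3]
opening: 0.0548
```

```bash
cat >> h.py <<'E'
def yawy():
    s=read_state();R=Ro.from_rotvec(s["orientation"]).as_matrix();return s["tool_pos"].round(4),np.degrees(np.arctan2(R[1,1],R[0,1])).round(1),R[:,2].round(3)
E
python3 - <<'E'
from h import *
print(yawy());m=camera_model("wrist");p,d=read_camera("wrist")
C=cloud("wrist",d,m);hsv=cv2.cvtColor(p,cv2.COLOR_BGR2HSV)
yel=(hsv[...,0]>18)&(hsv[...,0]<32)&(hsv[...,1]>100)&(d>0)
for z0 in(.004,.025):
    P=C[yel&(np.hypot(C[...,0]-.452,C[...,1]-.31)<.04)&(C[...,2]>z0)&(C[...,2]<.045)]
    print(len(P),cv2.minAreaRect((P[:,:2]*1000).astype(np.float32)),np.median(P[:,2]))
for r in spot_point("bearing_mid","wrist")[:3]: print(r["conf"],w("wrist",r["point"],m).round(4))
cv2.imwrite("pics/w1.png",p)
E
```

```text
(array([0.4472, 0.2726, 0.2207]), np.float64(-62.6), array([ 0.01 ,  0.001, -1.   ]))
35 ((463.75567626953125, 315.760498046875), (11.825301170349121, 30.439735412597656), 25.807798385620117) 0.028788671949961844
33 ((463.7068176269531, 315.7143859863281), (11.825262069702148, 30.436351776123047), 25.545522689819336) 0.028807473393894036
0.68 [0.4536 0.3111 0.0088]
0.67 [0.3835 0.2365 0.0162]
```

View pics/w1.png

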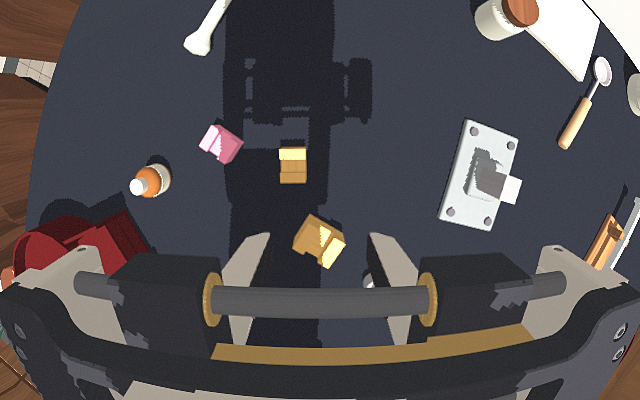

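The target is at (292,165), with its groove along the image horizontal, which is the jaw axis. It is partly shadowed, so I'll use heights instead of colour, and measure the stand in the same picture.

Run:
```python
from h import *
m=camera_model("wrist");p,d=read_camera("wrist");C=cloud("wrist",d,m)
def rect(c,r,z0,z1):
    M=(d>0)&(np.hypot(C[...,0]-c[0],C[...,1]-c[1])<r)&(C[...,2]>z0)&(C[...,2]<z1);P=C[M]
    v,u=np.nonzero(M)
    if len(P)>4:print(len(P),cv2.minAreaRect((P[:,:2]*1000).astype(np.float32)),np.median(P[:,2]).round(4),u.min(),u.max(),v.min(),v.max())
rect((.452,.31),.035,.005,.05);rect((.452,.31),.035,.024,.05)
rect((.555,.078),.1,.006,.018);rect((.555,.078),.03,.075,.1)
for r in spot_point("stand_top","wrist")[:2]: print(r["conf"],w("wrist",r["point"],m).round(4))
```

```text
910 ((451.4150695800781, 309.8225402832031), (40.75233459472656, 29.850168228149414), 27.830638885498047) 0.0282 276 303 147 182
541 ((451.4344177246094, 309.8166809082031), (40.7977294921875, 29.770057678222656), 28.003795623779297) 0.029 276 302 148 182
4190 ((554.7863159179688, 80.17815399169922), (139.96987915039062, 91.38663482666016), 14.168913841247559) 0.0113 436 515 118 228
527 ((554.4171752929688, 80.1078872680664), (30.667591094970703, 26.46808624267578), 13.550992965698242) 0.0842 494 519 172 202
0.56 [0.5518 0.0841 0.0799]
```

apply_moves:
  commands: [0.4,3.7,-2,0,0.01,0.01,5.5,0,0,-5,0,0,0,5.5,0,0,-5,0,0,0,5.5,0,0,-4,0,0,0,5.5,0,0,0,0,0,0,5.5,0,0,0,0,0,0,5.5]

```text
t: 4.15
tool_pos: [0.4567, 0.2986, 0.0628]
orientation: [-3.055, -0.731, -0.015]
force: [0.1, -0.1, 0.4]
opening: 0.0547
```

```bash
python3 -c "
from h import *
print(yawy())"
```

```text
(array([0.4567, 0.2986, 0.0628]), np.float64(-63.1), array([ 0.009,  0.002, -1.   ]))
```

apply_moves:
  commands: [-0.5,1.1,-1.5,0,0.009,0.017,5.5,0,0,0,0,0,0,5.5,0,0,0,0,0,0,5.5]

```text
t: 4.53
tool_pos: [0.4545, 0.3117, 0.0516]
orientation: [-3.044, -0.757, -0.012]
force: [-0.6, 0.1, 0.5]
opening: 0.0547
```

apply_moves:
  commands: [-0.4,-0.2,-2.5,0,0.006,0.01,5.5,-0.1,0,-2,0,0.005,0.01,5.5,0,0,0,0,0,0,5.5,0,0,0,0,0,0,5.5]

```text
t: 5.03
tool_pos: [0.4512, 0.311, 0.0078]
orientation: [-3.032, -0.789, -0.0]
force: [0.7, 0.0, -0.1]
opening: 0.0551
```

```bash
python3 -c "
from h import *
print(yawy())"
```

```text
(array([0.4512, 0.311 , 0.0078]), np.float64(-60.8), array([-0.002,  0.008, -1.   ]))
```

apply_moves:
  commands: [0,-0.1,-0.4,0,0,-0.025,5.5,0,0,0,0,0,0,2.5,0,0,0,0,0,0,2.5,0,0,0,0,0,0,2.5,0,0,0,0,0,0,2.5]
  squeeze: 20

```text
t: 5.65
tool_pos: [0.4526, 0.3107, 0.0055]
orientation: [-3.042, -0.747, -0.005]
force: [0.7, -0.6, -2.2]
opening: 0.0298
```

```bash
python3 -c "
from h import *
print(yawy(),read_state()['opening'])"
```

```text
(array([0.4526, 0.3107, 0.0055]), np.float64(-62.4), array([ 0.001,  0.01 , -1.   ])) 0.02984894586315715
```

apply_moves:
  commands: [0,0,3,0,0,0,2.5,0,0,5,0,0,0,2.5,0,0,5,0,0,-0.03,2.5,2,-4.6,1,0,0,-0.05,2.5,2,-4.6,0,0,0,-0.05,2.5,2,-4.6,0,0,0,-0.05,2.5,2,-4.6,0,0,0,-0.05,2.5,0,0,0,0,0,0,2.5]

```text
t: 6.65
tool_pos: [0.5313, 0.1203, 0.1483]
orientation: [-3.11, -0.387, -0.002]
force: [-0.8, -0.1, -1.7]
opening: 0.0296
```

```bash
python3 -c "
from h import *
print(yawy(),read_state()['opening'])"
```

```text
(array([0.5313, 0.1203, 0.1483]), np.float64(-75.8), array([ 0.   ,  0.008, -1.   ])) 0.029613209472573933
```

apply_moves:
  commands: [1.3,-2,0,0,0,0,2.5,1.2,-2,0,0,0,0,2.5,0,0,0,0,0,0,2.5,0,0,0,0,0,0,2.5]

```text
t: 7.15
tool_pos: [0.5548, 0.082, 0.1469]
orientation: [-3.107, -0.39, 0.003]
force: [-0.8, 0.3, -2.3]
opening: 0.0296
```

Run:
```python
from h import *
print(yawy(),read_state()['opening'])
m=camera_model("wrist");p,d=read_camera("wrist");C=cloud("wrist",d,m)
def rect(c,r,z0,z1):
    M=(d>0)&(np.hypot(C[...,0]-c[0],C[...,1]-c[1])<r)&(C[...,2]>z0)&(C[...,2]<z1);P=C[M]
    v,u=np.nonzero(M)
    if len(P)>4:print(len(P),cv2.minAreaRect((P[:,:2]*1000).astype(np.float32)),np.median(P[:,2]).round(4),u.min(),u.max(),v.min(),v.max())
rect((.555,.08),.1,.006,.018);rect((.555,.08),.03,.075,.1);rect((.555,.08),.04,.14,.19)
hsv=cv2.cvtColor(p,cv2.COLOR_BGR2HSV);y=(hsv[...,0]>15)&(hsv[...,0]<35)&(hsv[...,1]>90)
M=y&(np.hypot(C[...,0]-.555,C[...,1]-.08)<.05)&(C[...,2]>.13);P=C[M]
print(len(P),cv2.minAreaRect((P[:,:2]*1000).astype(np.float32)),np.percentile(P[:,2],[2,50,98]))
cv2.imwrite("pics/w2.png",p)
p,d=read_camera("scene");cv2.imwrite("pics/s2.png",cv2.resize(p[150:270,240:400],None,fx=4,fy=4))
```

```text
(array([0.5548, 0.082 , 0.1469]), np.float64(-75.7), array([-0.003,  0.01 , -1.   ])) 0.029619422216062587
6519 ((567.0023193359375, 82.95557403564453), (115.08565521240234, 90.55883026123047), 13.921375274658203) 0.011 277 369 123 235
592 ((562.6635131835938, 81.8389892578125), (13.834688186645508, 23.517187118530273), 13.939048767089844) 0.084 308 338 195 214
6223 ((558.046630859375, 82.57987976074219), (32.43787384033203, 61.327693939208984), 14.525659561157227) 0.1688 256 383 215 287
11094 ((572.511962890625, 85.77464294433594), (61.69138717651367, 65.30320739746094), 62.532535552978516) [0.1492128  0.25571392 0.26197936]
```

View pics/w2.png

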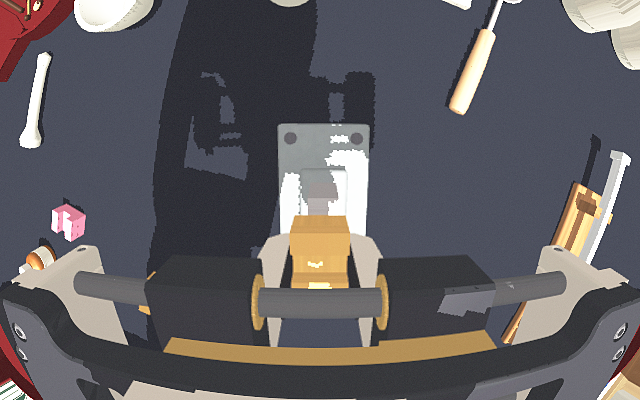

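The wrist view is consistent with earlier: the pillar is at (323,190) and the block is held between the fingers at (320,240). The stand centre comes out at (0.5548, 0.0799) and the block is about 1 mm from the TCP, so I'll descend.

apply_moves:
  commands: [0.1,-0.2,-2,0,0,0,2.5,0,0,-2,0,0,0,2.5,0,0,0,0,0,0,2.5,0,0,0,0,0,0,2.5]

```text
t: 7.75
tool_pos: [0.5542, 0.0817, 0.1031]
orientation: [-3.107, -0.395, 0.005]
force: [0.7, 0.2, -1.5]
opening: 0.0297
```

apply_moves:
  commands: [0.15,-0.15,-0.8,0,0,0,2.5,0,0,0,0,0,0,2.5,0,0,0,0,0,0,2.5]

```text
t: 8.12
tool_pos: [0.5566, 0.0801, 0.0957]
orientation: [-3.107, -0.395, 0.003]
force: [-1.0, 0.9, -1.9]
opening: 0.0299
```

```bash
python3 -c "
from h import *
print(yawy(),read_state()['force'])"
```

```text
(array([0.5566, 0.0801, 0.0957]), np.float64(-75.5), array([-0.003,  0.01 , -1.   ])) [-1.00276775  0.92155347 -1.91102052]
```

apply_moves:
  commands: [-0.1,0,-0.35,0,0,0,2.5,0,0,0,0,0,0,2.5,0,0,-0.2,0,0,0,2.5,0,0,0,0,0,0,2.5]

```text
t: 8.62
tool_pos: [0.5561, 0.0801, 0.0907]
orientation: [-3.107, -0.395, 0.0]
force: [-0.6, 0.0, -2.4]
opening: 0.0297
```

```bash
python3 -c "
from h import *
print(yawy(),read_state()['force'])"
```

```text
(array([0.5561, 0.0801, 0.0907]), np.float64(-75.5), array([-0.001,  0.01 , -1.   ])) [-0.62198743  0.03363383 -2.41916913]
```

apply_moves:
  commands: [0,0,-0.15,0,0,0,2.5,0,0,0,0,0,0,2.5]

```text
t: 8.88
tool_pos: [0.5565, 0.0802, 0.0907]
orientation: [-3.107, -0.395, -0.001]
force: [0.3, -0.5, -1.7]
opening: 0.03
```

apply_moves:
  commands: [0,0,-0.1,0,0,0,2.5,0,0,0,0,0,0,2.5]

```text
t: 9.12
tool_pos: [0.5567, 0.0802, 0.0905]
orientation: [-3.107, -0.395, -0.001]
force: [0.3, -0.1, -1.1]
opening: 0.0297
```

apply_moves:
  commands: [0,0,-0.15,0,0,0,2.5,0,0,0,0,0,0,2.5,0,0,0,0,0,0,3.4,0,0,0,0,0,0,4.5,0,0,0,0,0,0,4.5]

```text
t: 9.75
tool_pos: [0.557, 0.0802, 0.09]
orientation: [-3.107, -0.395, -0.003]
force: [-0.2, -0.4, 0.3]
opening: 0.0443
```

apply_moves:
  commands: [0,0,1,0,0,0,4.5,0,0,2,0,0,0,4.5,0,0,4,0,0,0,4.5,0,0,4,0,0,0,4.5,0,0,3,0,0,0,4.5,0,0,0,0,0,0,4.5]

```text
t: 10.5
tool_pos: [0.5563, 0.0802, 0.2373]
orientation: [-3.107, -0.395, -0.005]
force: [1.2, -0.2, -0.0]
opening: 0.0452
```

Run:
```python
from h import *
print(yawy(),read_state()['opening'])
for n in("wrist","scene"):
    m=camera_model(n);p,d=read_camera(n);C=cloud(n,d,m)
    M=(d>0)&(np.hypot(C[...,0]-.555,C[...,1]-.08)<.045)&(C[...,2]>.107)&(C[...,2]<.125);P=C[M]
    print(n,len(P),cv2.minAreaRect((P[:,:2]*1000).astype(np.float32)),np.percentile(P[:,2],[5,50,95]).round(4))
    cv2.imwrite(f"pics/{n}3.png",p)
cv2.imwrite("pics/s3.png",cv2.resize(p[150:270,240:400],None,fx=4,fy=4))
```

```text
(array([0.5563, 0.0802, 0.2373]), np.float64(-75.5), array([ 0.002,  0.01 , -1.   ])) 0.04517692203845518
wrist 896 ((556.0481567382812, 80.04264831542969), (40.97819137573242, 30.44236946105957), 14.49691104888916) [0.1109 0.1139 0.115 ]
scene 133 ((557.8934936523438, 78.94388580322266), (43.31781005859375, 32.255645751953125), 14.091506004333496) [0.108  0.1129 0.1165]
```

View pics/wrist3.png

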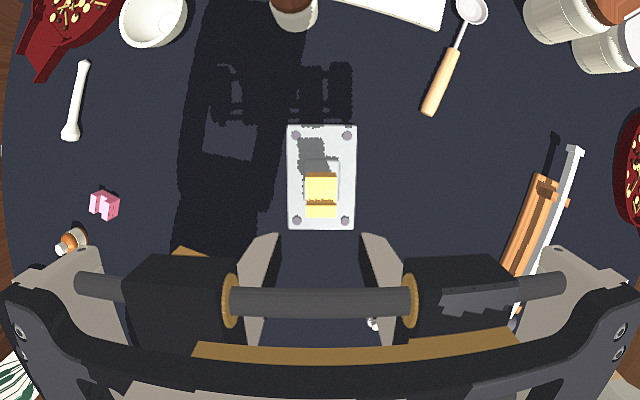

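The block sits on the pillar, 1.3 mm off centre with a matching yaw, and its groove at (320,195) runs across the base. Next I'll move to the beam.

apply_moves:
  commands: [-1.1,-5,0,0,0,-0.04,5.5,-1.1,-5,0,0,0,-0.04,5.5,-1.1,-5,0,0,0,-0.04,5.5,-1.1,-5,0,0,0,-0.04,5.5,-1.1,-5,0,0,0,-0.04,5.5,-1.1,-5,0,0,0,-0.04,5.5,-1.1,-5,0,0,0,-0.04,5.5,0,0,0,0,0,0,5.5]

```text
t: 11.6
tool_pos: [0.4662, -0.2763, 0.217]
orientation: [-3.12, 0.052, 0.034]
force: [0.4, 0.5, 0.4]
opening: 0.0551
```

apply_moves:
  commands: [-1,-2,-2,0,0,0,5.5,0,0,-1.5,0,0,0,5.5,0,0,0,0,0,0,5.5]

```text
t: 11.98
tool_pos: [0.4549, -0.2935, 0.1769]
orientation: [-3.114, 0.051, 0.041]
force: [0.3, -0.2, -0.1]
opening: 0.0552
```

Run:
```python
from h import *
print(yawy(),read_state()['opening'])
for n in("wrist","top","scene"):
    m=camera_model(n);p,d=read_camera(n);C=cloud(n,d,m)
    X=C[...,0];Y=C[...,1];Z=C[...,2]
    M=(d>0)&(abs(Y+.272)<.03)&(X>.46)&(X<.72)&(Z>.048)&(Z<.058)
    P=C[M];k=np.polyfit(P[:,0],P[:,1],1);k=np.polyfit(*(P[abs(P[:,1]-np.polyval(k,P[:,0]))<.008][:,:2].T),1)
    print(n,len(P),"yaw",np.degrees(np.arctan(k[0])).round(2),"y at .48",np.polyval(k,.48).round(4))
    B=C[(d>0)&(abs(Y+.27)<.08)&(X>.36)&(X<.75)&(Z>.03)&(Z<.075)]
    u=B[:,0];print("x extents",np.percentile(u,[0.2,99.8]).round(4), "bob top", B[u<.44][:,2].max() if (u<.44).any() else None, B[u<.44].mean(0) if (u<.44).any() else None)
    for q in("balance","keel","rack"):
        for r in spot_point(q,n)[:1]: print(q,round(r["conf"],2),w(n,r["point"],m).round(4))
    cv2.imwrite(f"pics/{n}4.png",p)
```

```text
(array([ 0.4549, -0.2935,  0.1769]), np.float64(-91.9), array([-0.026,  0.027, -0.999])) 0.05515254177758758
wrist 2443 yaw -1.19 y at .48 -0.2693
x extents [0.3974 0.6422] bob top 0.05995906460023514 [ 0.42014711 -0.26860227  0.05249947]
balance 0.96 [ 0.4809 -0.269   0.0444]
keel 0.67 [ 0.4806 -0.2646  0.0288]
rack 0.93 [ 0.4851 -0.2679 -0.0023]
top 367 yaw -1.01 y at .48 -0.2699
x extents [0.3943 0.7096] bob top 0.06441022174112428 [ 0.41665562 -0.26665022  0.05148764]
balance 0.88 [ 0.4828 -0.2757  0.0425]
keel 0.96 [ 0.4777 -0.2741  0.0296]
rack 0.92 [ 0.4813 -0.2633  0.    ]
scene 469 yaw -1.23 y at .48 -0.2696
x extents [0.4003 0.7147] bob top 0.06143939591803063 [ 0.42332376 -0.26786395  0.05136101]
balance 0.89 [ 0.4818 -0.2681  0.0424]
keel 0.6 [ 0.4812 -0.272   0.0276]
rack 0.59 [ 4.856e-01 -2.725e-01  1.000e-04]
```

View pics/wrist4.png

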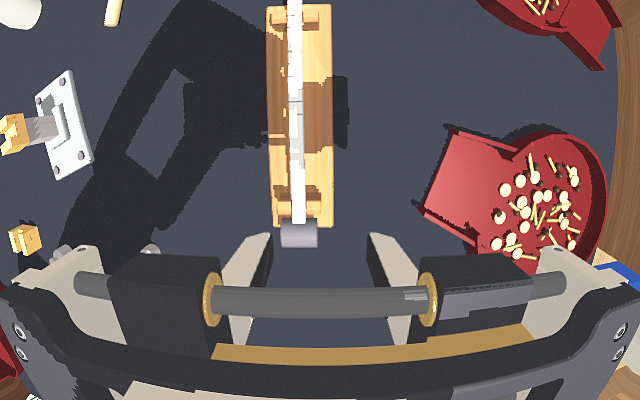

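In the wrist view the bob is at (298,235) with the bar running up the picture. All three cameras agree on the balance point at about (0.482, -0.2694), with the beam yaw at about -1.15°.

apply_moves:
  commands: [1.4,1.2,0,-0.027,-0.026,0.013,5.5,1.3,1.2,0,0,0,0,5.5,0,0,-3,0,0,0,5.5,0,0,-4,0,0,0,5.5,0,0,0,0,0,0,5.5,0,0,0,0,0,0,5.5]

```text
t: 13.32
tool_pos: [0.4887, -0.2667, 0.111]
orientation: [3.134, -0.026, 0.016]
force: [-0.3, -0.9, -0.6]
opening: 0.055
```

```bash
python3 -c "
from h import *
print(yawy())"
```

```text
(array([ 0.4887, -0.2667,  0.111 ]), np.float64(-90.9), array([ 0.01 , -0.007, -1.   ]))
```

apply_moves:
  commands: [-0.6,-0.3,-2,0.007,0.01,0,5.5,0,0,-2,0,0,0,5.5,0,0,0,0,0,0,5.5,0,0,0,0,0,0,5.5]

```text
t: 13.82
tool_pos: [0.4842, -0.2717, 0.073]
orientation: [3.139, -0.026, 0.006]
force: [0.6, -0.2, -0.2]
opening: 0.055
```

```bash
python3 -c "
from h import *
print(yawy())"
```

```text
(array([ 0.4842, -0.2717,  0.073 ]), np.float64(-91.0), array([ 0.004, -0.003, -1.   ]))
```

apply_moves:
  commands: [-0.2,0.2,-2,0.003,0.004,0,5.5,0,0,-2,0,0,0,5.5,0,0,0,0,0,0,5.5,0,0,0,0,0,0,5.5]

```text
t: 14.32
tool_pos: [0.4825, -0.2701, 0.0319]
orientation: [3.141, -0.027, 0.001]
force: [0.4, 0.2, 0.0]
opening: 0.0549
```

```bash
python3 -c "
from h import *
print(yawy())"
```

```text
(array([ 0.4825, -0.2701,  0.0319]), np.float64(-91.0), array([ 0.001, -0.001, -1.   ]))
```

apply_moves:
  commands: [0,0,-0.6,0,0,0,5.5,0,0.05,0,0,0,0,2.5,0,0,0,0,0,0,0.8,0,0,0,0,0,0,0.8,0,0,0,0,0,0,0.8,0,0,0,0,0,0,0.8]
  squeeze: 35

```text
t: 15.08
tool_pos: [0.4836, -0.2702, 0.0273]
orientation: [3.139, -0.027, 0.005]
force: [-0.5, 0.0, -0.0]
opening: 0.012
```

```bash
python3 -c "
from h import *
print(yawy(),read_state()['opening'],read_state()['force'])"
```

```text
(array([ 0.4836, -0.2702,  0.0273]), np.float64(-91.0), array([ 0.003, -0.002, -1.   ])) 0.012019985395787674 [-0.47917351  0.04329406 -0.00664722]
```

Gripped at 12 mm opening. I'll lift slowly and straight up.

apply_moves:
  commands: [0,0,0.7,0,0,0,0.8,0,0,1,0,0,0,0.8,0,0,2,0,0,0,0.8,0,0,2,0,0,0,0.8,0,0,0,0,0,0,0.8,0,0,0,0,0,0,0.8,0,0,0,0,0,0,0.8]

```text
t: 15.95
tool_pos: [0.4812, -0.2687, 0.0845]
orientation: [-3.141, 0.027, 0.002]
force: [-0.2, 0.4, -4.7]
opening: 0.0117
```

```bash
cat > beam.py <<'E'
from h import *
def go(c,yaw,zc,Z=.03):
    s=yawy();print(s,read_state()['opening'],read_state()['force'].round(1),read_state()['wrist_torque'].round(2),read_state()['t'])
    a=np.radians(yaw);ux=np.array([np.cos(a),np.sin(a)]);uy=np.array([-ux[1],ux[0]])
    for n in("top","scene","wrist"):
        m=camera_model(n);p,d=read_camera(n);C=cloud(n,d,m);cv2.imwrite(f"pics/{n}_{s[0][1]:.3f}.png",p)
        q=C[...,:2]-np.array(c);L=q@ux;T=q@uy
        M=(d>0)&(abs(T)<.014)&(L>.07)&(L<.212)&(abs(C[...,2]-zc)<Z)
        P=C[M];h=P[P[:,2]>np.percentile(P[:,2],40)];l=L[M][P[:,2]>np.percentile(P[:,2],40)]
        k=np.polyfit(l,h[:,2],1);k2=np.polyfit(L[M],T[M],1)
        E=C[(d>0)&(abs(T)<.022)&(abs(C[...,2]-zc)<Z)];e=(E[:,:2]-np.array(c))@ux
        print(n,len(P),"pitch",k[0].round(3),"top z at 0",k[1].round(4),"dyaw",np.degrees(np.arctan(k2[0])).round(2),"T0",k2[1].round(4),"ext",np.percentile(e,[.3,99.7]).round(4))
E
python3 -c "
from beam import *
go((.4836,-.2702),-1.1,.10)"
```

```text
(array([ 0.4812, -0.2687,  0.0845]), np.float64(-91.0), array([-0.001,  0.001, -1.   ])) 0.011663162000962807 [-0.2  0.4 -4.7] [ 0.06 -0.01  0.04] 15.95
top 299 pitch -0.007 top z at 0 0.1098 dyaw -0.02 T0 0.0023 ext [0.0019 0.445 ]
scene 318 pitch 0.001 top z at 0 0.1081 dyaw 0.07 T0 0.0019 ext [-0.0659  0.4559]
wrist 3204 pitch -0.001 top z at 0 0.1081 dyaw 0.15 T0 0.0017 ext [-0.0612  0.1278]
```

The beam is lifted, level and clear of the rack. I'll raise it further and carry it gently.

apply_moves:
  commands: [0,0,1.5,0,0,0,0.8,0,0,3,0,0,0,0.8,0,0,3,0,0,0,0.8,0,0,3,0,0,0,0.8,0,0,1.5,0,0,0,0.8,0,0,0,0,0,0,0.8,0.3,1.5,0,0,0,0.01,0.8,0.6,2.8,0,0,0,0.025,0.8]

```text
t: 17.1
tool_pos: [0.4882, -0.224, 0.2082]
orientation: [-3.139, -0.026, 0.007]
force: [0.4, -0.3, -3.8]
opening: 0.0117
```

apply_moves:
  commands: [0.65,3,0,0,0,0.027,0.8,0.65,3,0,0,0,0.027,0.8,0.65,3,0,0,0,0.027,0.8,0.65,3,0,0,0,0.027,0.8,0.65,3,0,0,0,0.027,0.8,0.6,2.8,0,0,0,0.025,0.8,0.3,1.5,0,0,0,0.01,0.8,0,0,0,0,0,0,0.8]

```text
t: 18.1
tool_pos: [0.5233, -0.0142, 0.1946]
orientation: [-3.114, -0.313, 0.039]
force: [-0.2, -0.2, -4.0]
opening: 0.0116
```

```bash
python3 -c "
from h import *
print(yawy(),read_state()['opening'],read_state()['wrist_torque'])"
```

```text
(array([ 0.5233, -0.0142,  0.1946]), np.float64(-78.5), array([-0.026,  0.009, -1.   ])) 0.01159013144187848 [-0.00229351 -0.06230067  0.02586368]
```

apply_moves:
  commands: [0.5,1.3,0.3,-0.004,-0.012,0.015,0.8,0.8,2.4,0.2,-0.004,-0.01,0.02,0.8,0.8,2.4,0,0,0,0.01,0.8,0.6,1.8,0,0,0,0,0.8,0.3,1,0,0,0,0,0.8,0,0,0,0,0,0,0.8,0,0,0,0,0,0,0.8]

```text
t: 18.98
tool_pos: [0.5545, 0.0752, 0.1998]
orientation: [3.117, 0.379, -0.003]
force: [0.4, -0.5, -3.3]
opening: 0.0117
```

```bash
python3 -c "
from beam import *
go((.5555,.08),14.2,.205)"
```

```text
(array([0.5545, 0.0752, 0.1998]), np.float64(-76.1), array([-0.002, -0.002, -1.   ])) 0.01170603656607885 [ 0.4 -0.5 -3.3] [-0.01  0.03 -0.07] 18.975
top 2 pitch 0.535 top z at 0 0.1131 dyaw -78.93 T0 1.0747 ext [-0.0919  0.2245]
scene 466 pitch -0.004 top z at 0 0.2239 dyaw -0.22 T0 -0.0086 ext [-0.5688  0.2284]
wrist 3237 pitch -0.001 top z at 0 0.2236 dyaw -0.35 T0 -0.0045 ext [-0.0607  0.1283]beam.py:10: RankWarning: Polyfit may be poorly conditioned
  k=np.polyfit(l,h[:,2],1);k2=np.polyfit(L[M],T[M],1)
```

apply_moves:
  commands: [0.1,0.5,-1,0,0,0.005,0.8,0,0,-1.5,0,0,0,0.8,0,0,-1,0,0,0,0.8,0,0,0,0,0,0,0.8,0,0,0,0,0,0,0.8]

```text
t: 19.75
tool_pos: [0.5546, 0.0797, 0.1609]
orientation: [3.117, 0.385, -0.007]
force: [0.4, -0.1, -3.8]
opening: 0.0115
```

apply_moves:
  commands: [0.1,0,-1,0,0,0,0.8,0,0,-1,0,0,0,0.8,0,0,0,0,0,0,0.8,0,0,0,0,0,0,0.8,0,0,0,0,0,0,0.8]

```text
t: 20.38
tool_pos: [0.5561, 0.0797, 0.1403]
orientation: [3.117, 0.385, -0.005]
force: [-0.3, -0.2, -4.0]
opening: 0.0118
```

Run:
```python
from beam import *
go((.5555,.08),14.2,.152)
for n in("scene","wrist","top"):
    for q in("keel","balance","bearing_mid"):
        for r in spot_point(q,n)[:1]: print(n,q,round(r["conf"],2),w(n,r["point"]).round(4))
p,d=read_camera("scene");cv2.imwrite("pics/f.png",cv2.resize(p[120:300,220:460],None,fx=3,fy=3))
C=cloud("scene",d);M=(d>0)&(np.hypot(C[...,0]-.555,C[...,1]-.08)<.035)&(C[...,2]>.09)&(C[...,2]<.121)
P=C[M];print(len(P),cv2.minAreaRect((P[:,:2]*1000).astype(np.float32)))
```

```text
(array([0.5561, 0.0797, 0.1403]), np.float64(-75.9), array([-0.003, -0.002, -1.   ])) 0.011760737865347638 [-0.3 -0.2 -4. ] [-0.03  0.04 -0.  ] 20.375
top 17 pitch 0.009 top z at 0 0.1624 dyaw 14.44 T0 -0.0552 ext [-0.0892  0.227 ]
scene 438 pitch -0.003 top z at 0 0.1641 dyaw -0.05 T0 -0.0044 ext [-0.5686  0.2309]
wrist 3404 pitch -0.002 top z at 0 0.1643 dyaw -0.11 T0 -0.0005 ext [-0.0578  0.1311]
scene keel 0.67 [0.5538 0.0776 0.1395]
scene balance 0.9 [0.5552 0.0797 0.1557]
scene bearing_mid 0.58 [0.3771 0.2373 0.0154]
wrist keel 0.59 [0.5527 0.0808 0.1403]
wrist balance 0.59 [0.5542 0.0809 0.157 ]
wrist bearing_mid 0.84 [0.5571 0.0826 0.0963]
top keel 0.7 [0.5499 0.079  0.1454]
top balance 0.73 [ 0.4846 -0.2632  0.0025]
top bearing_mid 0.76 [0.3798 0.2378 0.0191]
235 ((558.9492797851562, 78.17442321777344), (43.70143508911133, 31.439563751220703), 13.234427452087402)
```

View pics/f.png

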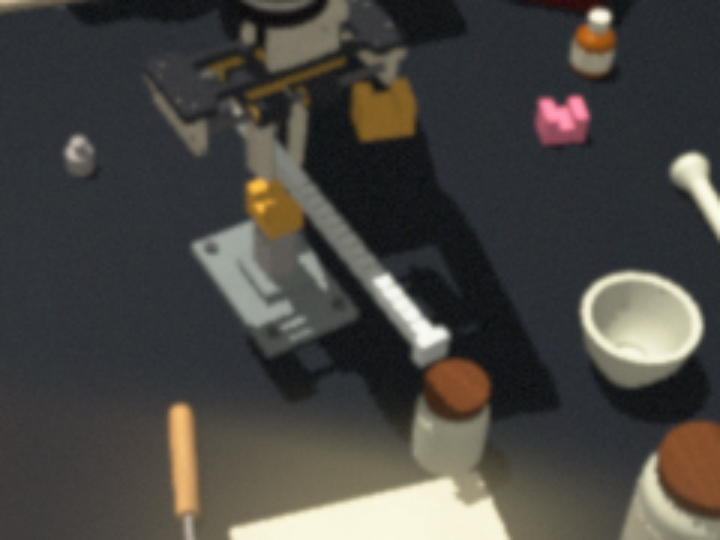

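The picture shows the bearing still on the pillar at (272,205). The beam is held level above it and clear of the jar, with its end plate at (430,340). The keel is about 38 mm above the groove floor. I'll let it settle briefly and hand in.

apply_moves:
  commands: [0,0,0,0,0,0,0.8,0,0,0,0,0,0,0.8,0,0,0,0,0,0,0.8]

```text
t: 21.4
tool_pos: [0.556, 0.0797, 0.14]
orientation: [3.117, 0.385, -0.005]
force: [0.2, -0.1, -4.8]
opening: 0.012
```

```bash
python3 -c "
from h import *
print(yawy(),read_state()['opening'],abs(read_state()['dq']).max());print(close_job())"
```

```text
(array([0.556 , 0.0797, 0.14  ]), np.float64(-75.9), array([-0.003, -0.002, -1.   ])) 0.011987349462043662 0.0022497856743900965
the job is handed in; nothing more can be done
None
```

I handed the job in at about 21 s with the brass bearing on the pillar and the scale beam held level over it; no verdict was reported.

- **Bearing:** I took the smaller of the two yellow blocks and released it on the pillar. The wrist camera put it about 1.3 mm from the pillar centre and under 1° off square, with its top at about 0.114 m (0.115 expected).
- **Beam:** I gripped it at its balance point (12 mm opening, 35 N) and lifted it straight off the rack. It is now level within about 0.3° and within about 0.5° of the base direction. The keel is about 38 mm above the groove floor and within a few mm of both centres. The arm was still when I handed in.
- **Bystanders:** the arm's path stayed clear of them, and none looked moved in the last picture. I did not measure their positions again.

**Checks that disagreed:** the top and scene cameras differ by about 5 mm in x, so I went by the wrist camera. In the last look the top camera's line fit to the beam had too few points to use. The scene and top networks reported the larger yellow block as the bearing, while the wrist camera found the right one on the pillar.

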